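# Clear the bottles, set the gluing block on the strips, put the bottles back

## Task

The steel block at the back of the wooden caddy is hemmed in by three tall containers: stand all three upright on the steel drip tray, then lift the block out and lower it gently onto the stack of glued strips, centred and lengthwise along it, letting go only once you feel it rest there. Then put every container back, upright, in the very well of the caddy it came from. Leave the wax tin and the pin pot in the caddy where they are.

Things in the scene. Friction and masses are not known exactly. Their poses are not given: they have to be found in the camera images.
- glue: White plastic wood-glue bottle with paper band, grey collar and pointed nozzle. Round, 46 mm in diameter, straight-sided from 0 to 74 mm height, 104 mm high over the nozzle, about 140 g. Origin at the centre of its underside, z up.
- varnish: Amber glass varnish jar with a paper band and a wide black screw lid. Round, 46 mm in diameter up to 68 mm, lid 45 mm in diameter from 68 to 86 mm height (its top), about 170 g. Origin at the centre of its underside, z up.
- tin: Dark bare-metal thinner tin with a flat top, bright rolled seams and a small aluminium screw cap in the middle. Round, 46 mm in diameter, straight-sided from 0 to 78 mm, 94 mm high over the cap, about 150 g. Origin at the centre of its underside, z up.
- block: Plain steel setup block with drilled holes, used as a gluing weight: 80 mm long (its x axis), 30 mm wide (y), 36 mm high (z), about 0.6 kg. Origin at the centre of its underside. It starts behind the wells of the caddy, its length parallel to the row of wells; with the containers in their wells there is no room for a gripper around it.
- caddy: Fixed wooden caddy, 130 (x) by 222 mm (y); origin on the bench under it. Three wells, 58 mm wide, 6 mm deep, floors 8 mm over the bench, in a row at x = -35, y = -64, 0, +64 mm, each with a container (18 mm between them: grip them across caddy x, above the block). Behind, on the 8 mm base board, the block (x about +21, top 44 mm over the bench), tin and pot. End cheeks 24 mm high.
- tray: Empty flat steel drip tray with a low rim, fixed: 270 mm (x) by 130 mm (y), rim 11 mm high, floor 2.5 mm thick. Origin on the bench under its centre. It lies to the left or the right of the caddy, the stack on the other side. The three containers fit side by side along its length (x) at -80, 0 and +80 mm.
- stack: Stack of glued wooden strips lying in a plywood gluing jig with two dark end stops, fixed: 170 mm long (x), 50 mm wide (y). Origin at the centre of its TOP face, z up; the top lies 25 to 50 mm above the bench, different every time. The end stops, 22 mm high, lie beyond the ends of the strips.
- waxtin: Bystander in the caddy: squat round steel tin, 32 mm in diameter, 22 mm high. Origin at the centre of its underside. To be left where it is.
- pinpot: Bystander in the caddy: squat glass pot with a cork, 29 mm in diameter, 24 mm high. Origin at the centre of its underside. To be left where it is.
There are look-alikes about, which are no part of the job. Leave any blue or green look-alike of the glue alone.

How it is judged (in metres and radians):
On the way, in this order (a step that is already met when the one before it is completed fails the run):
1. all three containers stand upright and released on the tray, the block still in its place (x of glue in the frame of tray between -0.125 and 0.125 m and y of glue in the frame of tray between -0.058 and 0.058 m and z of each of glue, varnish, tin in the frame of tray below 0.012 m and angle between each of glue, varnish, tin's own z axis and vertical below 0.08 rad and linear speed of each of glue, varnish, tin below 0.03 m/s and contact force between each of glue, varnish, tin and the fingers below 0.3 N and x of varnish in the frame of tray between -0.125 and 0.125 m and y of varnish in the frame of tray between -0.058 and 0.058 m and x of tin in the frame of tray between -0.125 and 0.125 m and y of tin in the frame of tray between -0.058 and 0.058 m and distance of block from where it was at the start of the episode below 0.03 m), for 0.1 s.
2. the block, still held, has come to rest on the stack, centred within 15 mm and lengthwise (horizontal distance between block and stack below 0.015 m and angle between the x axis of block and the x axis of stack, either way round below 0.2 rad and contact force between block and stack above 0.5 N and contact force between block and the fingers above 1 N), for 0.04 s.
At the end, for the whole second after the job is handed in: The block lies flat on the stack, its centre within 15 mm of the stack's and its length within 0.2 rad of the stack's; each container stands upright, seated in the well it started in, within 15 mm of its starting point; all is released and at rest (horizontal distance between block and stack below 0.015 m and angle between the x axis of block and the x axis of stack, either way round below 0.2 rad and z of block in the frame of stack between -0.004 and 0.004 m and angle between each of block, glue, varnish, tin's own z axis and vertical below 0.06 rad and linear speed of each of block, glue, varnish, tin below 0.02 m/s and distance of each of glue, varnish, tin from where it was at the start of the episode below 0.015 m and z of each of glue, varnish, tin in the frame of caddy below 0.0115 m); the robot touches nothing.
It fails at once if the block is slammed onto the stack: the last 6 mm of its way down faster than 0.12 m/s (horizontal distance between block and stack below 0.06 m and z of block in the frame of stack below 0.006 m and linear speed of block above 0.12 m/s).
It fails at once if a container is tipped over (angle between any of glue, varnish, tin's own z axis and vertical above 0.6 rad).
It fails at once if the wax tin or the pin pot is shifted by more than 20 mm (distance of any of waxtin, pinpot from where it was at the start of the episode above 0.02 m).
It also fails if it takes over 138 s, if anything falls off the work surface, if the arm or the gripper's body presses on something with over 40 N, if the wrist force passes 120 N, or if a joint passes its speed limit or range.

## Robot

A 6-joint arm with a two-finger parallel gripper is mounted at the origin on the work surface. World frame = base frame: x ahead of the robot, y to its left, z up, the work surface at z = 0. Lengths are in m, angles in degrees, forces in N, time in s.
With the tool pointing down it reaches from about 0.35 to 0.875 m from the base axis. Payload 4.2 kg.
Tool frame: the origin (TCP) lies midway between the tips of the shut fingers; the grasp point (between the pads) lies 19 mm behind it; y points along the fingers, z is the direction in which the jaws open and shut, and the axes are right-handed (so a half turn about y gives the same grasp; the last joint's range is limited). The gripper opens to 87 mm and grips with 3 to 60 N. Pads are 19 mm wide; open, the fingers measure 117 mm over their backs; the gripper's body (75 mm by 190 mm) begins 51 mm behind the grasp point.
Start: joints at [-59.095, 22.042, 0.453, 0, -68.411, -14.817], TCP at [0.173, -0.6, 0.223] pointing down, gripper open.
Joint ranges: [-179.83, 179.83], [-69.29, 118.12], [-61.27, 80.66], [-181.25, 117.63], [-171.15, -9.14], [-177.46, 177.46]. Speed limits (degrees/s): [159.86, 159.86, 180, 180, 180, 180].

## Interface

Orientations are given as [roll, pitch, yaw] about the fixed x, y, z axes, in that order (R = Rz(yaw) Ry(pitch) Rx(roll)).
In Python, from workcell import env gives the robot as it stands. The module is installed in compiled form; this text tells all that it offers. Calls block until the motion is done:
- env.goto(position, orientation): joint-space move of the TCP to a pose.
- env.move_straight(position, rotation=None, rate=0.15, force_limit=None): straight line of the TCP; rotation=None keeps the orientation; rate is the mean speed in m/s. With force_limit (N) it stops when the force on the tool has changed by that much, and returns True; else False.
- env.set_joints(angles): joint-space move.
- env.gripper_to(opening, grasp_force=None): opening from 0.0 (shut) to 1.0 (fully open); grasp_force is the grip in N (None keeps the last); returns when the fingers have stopped.
- env.dwell(seconds).
- env.inverse_kinematics(position, orientation): joint angles nearest the present ones, or None.
- env.read_state(): the state.
- env.grab_frame(name): name is "scene" or "top"; returns a dict with "image" (480x640x3 uint8, blue, green, red), "fx", "fy", "cx", "cy" (pixels), "position" and "orientation" of the camera in the world. Camera axes: x right, y up, looking along -z (the intrinsics and any distortion apply to the point x, -y, -z); pixel columns grow to the right and rows downward; lengths in m; the calibration is good to about 2 mm. A picture is of the moment at which its call begins. There is no depth.
A pose or a line that the arm cannot do raises env.Unreachable and nothing moves.
- env.close_job(): hands the job in, once; it reports no verdict.
Trained networks look in a picture, given as the dict that the camera call returned (one of the last four; its "shot" number tells which), for a name from the list of things; names that differ only in an ending like _2 or _b are one class to them, and where a whole thing is asked for, a point or a joint stands for the part that bears it (a point fixed in the world has none). Each returns a list of dicts, best first, with "score" (0 to 1); they miss things now and then, are a little off and sometimes report something else, mostly with a low value. They report only what shows in the picture. A call takes as long as a camera call. They do not tell look-alikes from the thing itself.
- env.search_frame(picture, thing): "xyz" ([x, y, z] in m, in world coordinates, good to about 4 mm: the middle of the surface that is visible of it).
- env.trace(picture, thing): "mask" (480x640 bool, what is visible of it).
The state is a dict: "clock": time; "joint_positions": joint angles; "qvel": joint speeds; "joint_torque": joint torques, N m; "position": TCP position; "tool_rot": TCP orientation; "force": force on the tool from outside, world axes, zero at the start; "wrist_torque": the same for the moment, N m; "opening": opening from 0.0 (shut) to 1.0 (fully open).
Only numpy, scipy, OpenCV 4.12 (cv2) and the standard library are available. Lean on these libraries where they do the work, as an engineer would, in place of code of your own. Each camera call takes 0.05 s, during which the arm holds its last target.

## Working session

There is one attempt and no reset: what is moved stays moved. The work goes in short steps, each a Python script; the robot and the scene stay as the last script left them, time stands still between calls to the robot, and variables do not carry over. Pictures are saved under pics/ and viewed, and the job is handed in when it is done.

```bash
mkdir -p pics; ls; cat > look.py <<'E'
from workcell import env
import cv2,sys
E
python3 - <<'E'
from workcell import env
import cv2
s=env.read_state(); print(s)
for n in("scene","top"):
    f=env.grab_frame(n); cv2.imwrite(f"pics/{n}0.png",f["image"]); print({k:v for k,v in f.items() if k!="image"})
    for t in["glue","varnish","tin","block","caddy","tray","stack","waxtin","pinpot"]:
        print(t,[( [round(float(q),4) for q in r["xyz"]],round(r["score"],2)) for r in env.search_frame(f,t)])
print(env.read_state()["clock"])
E
```

```text
pics
{'clock': 0.0, 'joint_positions': array([-5.90924143e+01,  2.20904403e+01,  3.78772150e-01, -2.94455000e-02,
       -6.84123864e+01, -1.48158179e+01]), 'qvel': array([-0.05046617,  0.06518687,  0.03243978,  0.05317018, -0.13294263,
       -0.055015  ]), 'joint_torque': array([ 5.20945869e-04, -3.90673649e+01,  1.87403494e+01,  4.21956897e+00,
        1.08963187e-02, -2.04888597e-04]), 'position': array([ 0.17307226, -0.59991451,  0.22145494]), 'tool_rot': array([-8.98730720e+01,  5.27592361e-03,  1.60809103e+01]), 'force': array([ 0.38500626,  0.54473211, -0.38142336]), 'wrist_torque': array([-0.0158832 , -0.02822501,  0.01487117]), 'opening': 1.0025499101957935}
{'fx': 491.55349424804615, 'fy': 491.55349424804615, 'cx': 312.3632918812175, 'cy': 238.48743457851032, 'position': array([1.18383584, 0.10467174, 0.48634097]), 'orientation': array([57.94953806,  0.7693072 , 97.13114886]), 'shot': 1}
glue [([0.4937, -0.0396, 0.0698], 0.95), ([0.5316, 0.1453, 0.0542], 0.91), ([0.4141, 0.125, 0.0615], 0.74)]
varnish []
tin [([0.5131, -0.0987, 0.0632], 0.74)]
block [([0.5461, -0.0258, 0.0
[... 269 characters left out ...]
263135088, 'fy': 607.0407263135088, 'cx': 314.32338380445657, 'cy': 239.12363263154728, 'position': array([0.29859329, 0.0120351 , 1.10911545]), 'orientation': array([ 11.2477058 ,  -0.97228644, -91.43361458]), 'shot': 2}
glue [([0.4736, -0.0405, 0.0864], 0.9), ([0.5017, 0.1354, 0.0827], 0.75), ([0.3914, 0.1293, 0.0746], 0.61)]
varnish [([0.4605, 0.0192, 0.0928], 0.66)]
tin [([0.4836, -0.1018, 0.0897], 0.63), ([0.5068, -0.0299, 0.0152], 0.43)]
block [([0.5348, -0.0276, 0.0484], 0.93)]
caddy [([0.5074, -0.0317, 0.0122], 0.61)]
tray [([0.5027, -0.3127, 0.0032], 0.75)]
stack [([0.5074, 0.329, 0.0447], 0.8)]
waxtin [([0.5674, -0.1144, 0.0298], 0.58)]
pinpot [([0.5276, 0.0487, 0.0331], 0.49)]
1.0
```

View pics/scene0.png

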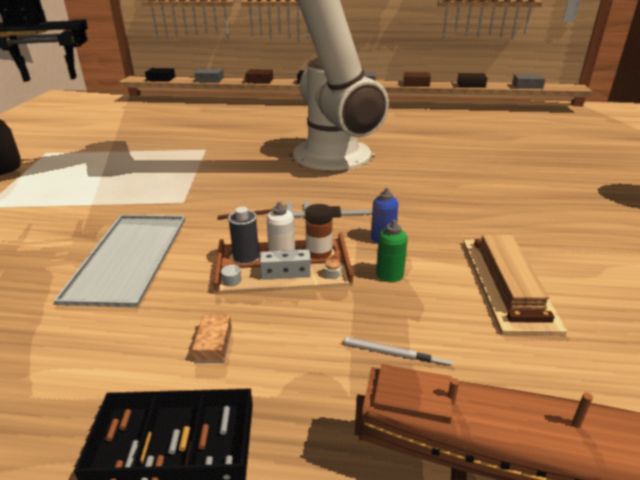

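View pics/top0.png

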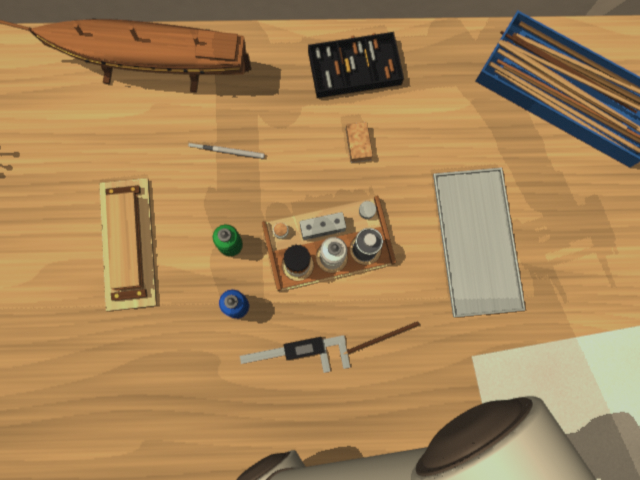

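```bash
cat > h.py <<'E'
from workcell import env
import cv2, numpy as np
from scipy.spatial.transform import Rotation as R
def ray(f,u,v):
    d=np.array([(u-f["cx"])/f["fx"],-(v-f["cy"])/f["fy"],-1.0])
    return R.from_euler("xyz",f["orientation"],degrees=True).apply(d)
def pix2z(f,u,v,z):
    d=ray(f,u,v); p=np.array(f["position"]); return p+d*(z-p[2])/d[2]
def proj(f,P):
    c=R.from_euler("xyz",f["orientation"],degrees=True).inv().apply(np.atleast_2d(P)-f["position"])
    return np.c_[f["cx"]+f["fx"]*c[:,0]/-c[:,2], f["cy"]-f["fy"]*c[:,1]/-c[:,2]]
E
python3 - <<'E'
from h import *
f=env.grab_frame("top"); im=f["image"]
import pickle; pickle.dump(f,open("top0.pkl","wb"))
g=env.grab_frame("scene"); pickle.dump(g,open("scene0.pkl","wb"))
for n,(x0,y0,x1,y1) in dict(cad=(200,180,400,300),tray=(425,160,535,325),stack=(90,170,165,315)).items():
    c=im[y0:y1,x0:x1]; s=min(800//c.shape[1],600//c.shape[0])
    cv2.imwrite(f"pics/{n}.png",cv2.resize(c,None,fx=s,fy=s,interpolation=cv2.INTER_CUBIC)); print(n,s)
for t in["tray","stack","block","caddy","glue","varnish","tin"]:
    for nm,ff in(("top",f),("scene",g)):
        for r in env.trace(ff,t):
            m=r["mask"]; rr=cv2.minAreaRect(np.argwhere(m)[:,::-1].astype(np.float32))
            print(t,nm,round(r["score"],2),m.sum(),np.round(cv2.boxPoints(rr),1).tolist(),np.argwhere(m).mean(0)[::-1].round(1))
E
```

```text
cad 4
tray 3
stack 4
tray top 0.73 10234 [[431.6000061035156, 174.5], [503.1000061035156, 163.89999389648438], [524.7999877929688, 309.8999938964844], [453.29998779296875, 320.3999938964844]] [478.2 242.7]
tray top 0.41 243 [[359.0, 202.0], [375.0, 202.0], [375.0, 219.0], [359.0, 219.0]] [366.8 210.2]
tray scene 0.56 7131 [[52.70000076293945, 300.3999938964844], [143.1999969482422, 184.0], [198.60000610351562, 227.10000610351562], [108.0999984741211, 343.5]] [122.6 262.2]
stack top 0.58 3186 [[104.69999694824219, 194.1999969482422], [138.39999389648438, 192.3000030517578], [143.89999389648438, 288.8999938964844], [110.0999984741211, 290.79998779296875]] [124.2 241.8]
stack scene 0.86 3233 [[472.6000061035156, 240.1999969482422], [510.6000061035156, 221.1999969482422], [552.7999877929688, 305.6000061035156], [514.7999877929688, 324.6000061035156]] [512.5 273.3]
stack scene 0.32 1159 [[267.0, 201.0], [294.0, 201.0], [294.0, 250.0], [267.0, 250.0]] [280.4 228.6]
block top 0.92 865 [[298.8999938964844, 221.1999969482422], [342.20001220703125, 211.60000610351562], [346.6000061035156, 231.
[... 2131 characters left out ...]
, 244.0], [310.0, 277.0], [284.0, 277.0]] [296.7 260.5]
varnish top 0.5 256 [[354.5, 210.5], [367.0, 198.0], [378.5, 209.5], [366.0, 222.0]] [366.7 210. ]
varnish scene 0.87 1394 [[305.0, 204.0], [332.0, 204.0], [332.0, 258.0], [305.0, 258.0]] [319.  230.4]
tin top 0.88 768 [[347.79998779296875, 254.39999389648438], [363.3999938964844, 223.1999969482422], [387.0, 235.0], [371.3999938964844, 266.20001220703125]] [367.2 244.7]
tin top 0.49 242 [[355.0, 210.0], [367.0, 198.0], [378.5, 209.5], [366.5, 221.5]] [366.9 209.7]
tin scene 0.74 1428 [[226.5, 208.5], [254.39999389648438, 205.10000610351562], [261.29998779296875, 261.8999938964844], [233.39999389648438, 265.29998779296875]] [243.7 235.7]
```

View pics/cad.png

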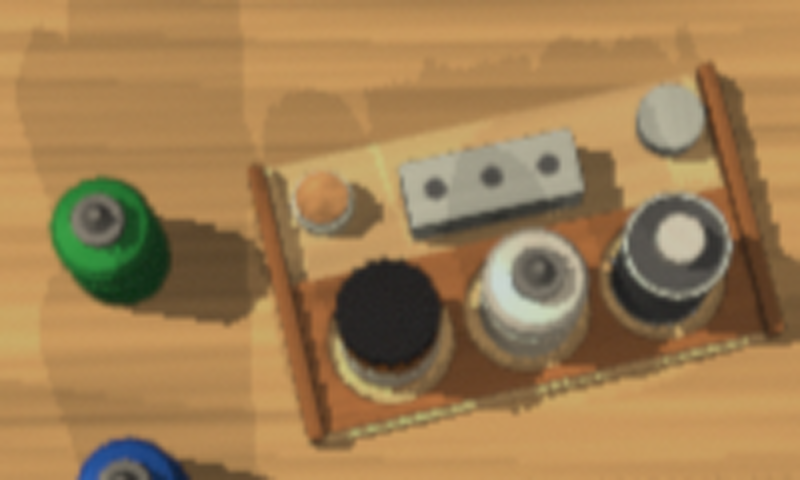

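View pics/tray.png

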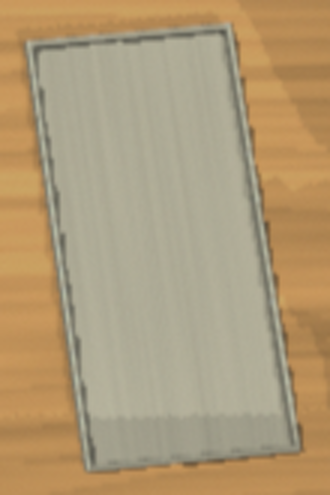

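View pics/stack.png

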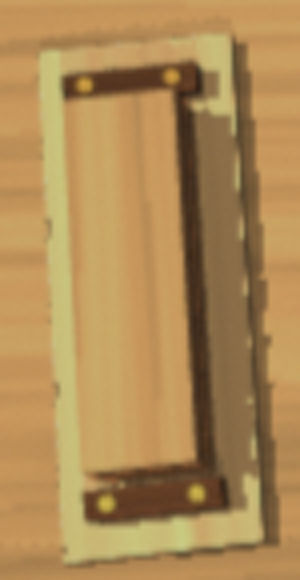

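```bash
cat > fit.py <<'E'
from h import *; import pickle
from scipy.optimize import least_squares
f=pickle.load(open("top0.pkl","rb")); g=pickle.load(open("scene0.pkl","rb"))
C=lambda x0,y0,s,pts:[(x0+(a+.5)/s-.5,y0+(b+.5)/s-.5) for a,b in pts]
cad=lambda pts:C(200,180,4,pts)
def P(pts,z): return np.array([pix2z(f,u,v,z)[:2] for u,v in pts])
def rect(p,name,L,W):
    print(name,p.round(4).tolist(),"sides",[round(float(np.linalg.norm(p[i]-p[(i+1)%4])),4) for i in range(4)],"ctr",p.mean(0).round(4),"angles",[round(float(np.degrees(np.arctan2(*(p[(i+1)%4]-p[i])[::-1]))),1) for i in range(4)])
rect(P(cad([(253,165),(712,65),(782,333),(315,442)]),.024),"caddy",.222,.13)
rect(P(C(425,160,3,[(26,42),(232,25),(300,452),(88,470)]),.011),"tray",.13,.27)
rect(P(cad([(401,167),(571,129),(582,190),(410,228)]),.044),"blocktop",.08,.03)
for z in(.025,.035,.045,.05): rect(P(C(90,170,4,[(66,97),(175,90),(195,465),(85,475)]),z),f"stack{z}",.05,.17)
print("varn",P(cad([(388,313)]),.094),"glue",P(cad([(540,270)]),.112),"tin",P(cad([(680,238)]),.102),P(cad([(677,246)]),.086))
E
python3 fit.py
python3 - <<'E'
import cv2,pickle
g=pickle.load(open("scene0.pkl","rb"))["image"]
for n,(x0,y0,x1,y1),s in(("sc_st",(455,225,575,340),5),("sc_cad",(205,190,365,300),5)):
    cv2.imwrite(f"pics/{n}.png",cv2.resize(g[y0:y1,x0:x1],None,fx=s,fy=s,interpolation=cv2.INTER_CUBIC))
E
```

```text
caddy [[0.55, 0.0816], [0.593, -0.1311], [0.4668, -0.1571], [0.4222, 0.0549]] sides [0.2169, 0.1288, 0.2167, 0.1306] ctr [ 0.508  -0.0379] angles [-78.6, -168.3, 101.9, 11.8]
tray [[0.6378, -0.2403], [0.6464, -0.3719], [0.3766, -0.3901], [0.3689, -0.2608]] sides [0.1318, 0.2704, 0.1296, 0.2697] ctr [ 0.5074 -0.3158] angles [-86.3, -176.1, 93.4, 4.3]
blocktop [[0.543, 0.0138], [0.559, -0.0633], [0.5307, -0.0673], [0.515, 0.0104]] sides [0.0787, 0.0286, 0.0792, 0.0283] ctr [ 0.5369 -0.0266] angles [-78.3, -172.0, 101.5, 7.0]
stack0.025 [[0.6067, 0.3687], [0.609, 0.319], [0.4354, 0.3044], [0.4321, 0.353]] sides [0.0498, 0.1742, 0.0487, 0.1753] ctr [0.5208 0.3363] angles [-87.3, -175.2, 94.0, 5.1]
stack0.035 [[0.6039, 0.3654], [0.6062, 0.3161], [0.4342, 0.3017], [0.4309, 0.3499]] sides [0.0493, 0.1726, 0.0483, 0.1737] ctr [0.5188 0.3333] angles [-87.3, -175.2, 94.0, 5.1]
stack0.045 [[0.601, 0.3621], [0.6033, 0.3133], [0.4329, 0.299], [0.4296, 0.3467]] sides [0.0488, 0.171, 0.0478, 0.1721] ctr [0.5167 0.3303] angles [-87.3, -175.2, 94.0, 5.1]
stack0.05 [[0.5996, 0.3604], [0.6019, 0.3119], [0.4323, 0.2976], [0.429, 0.3451]] sides [0.0486, 0.1702, 0.0476, 0.1713] ctr [0.5157 0.3288] angles [-87.3, -175.2, 94.0, 5.1]
varn [[0.46827781 0.02054955]] glue [[ 0.48206627 -0.0434354 ]] tin [[ 0.49638666 -0.10376157]] [[ 0.49605162 -0.10415896]]
```

View pics/sc_st.png

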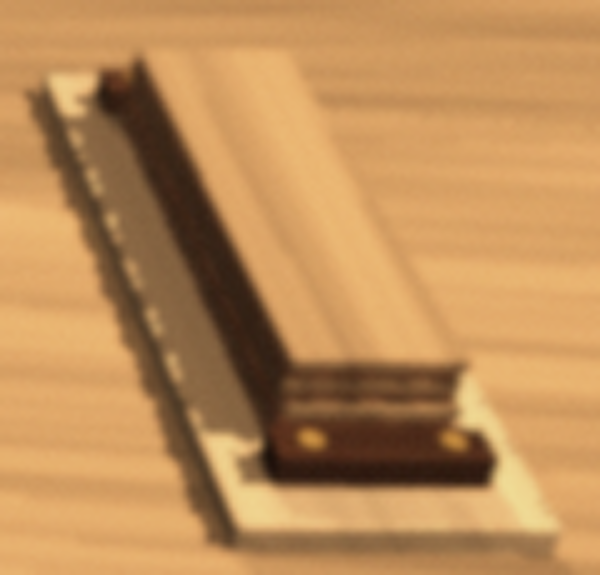

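View pics/sc_cad.png

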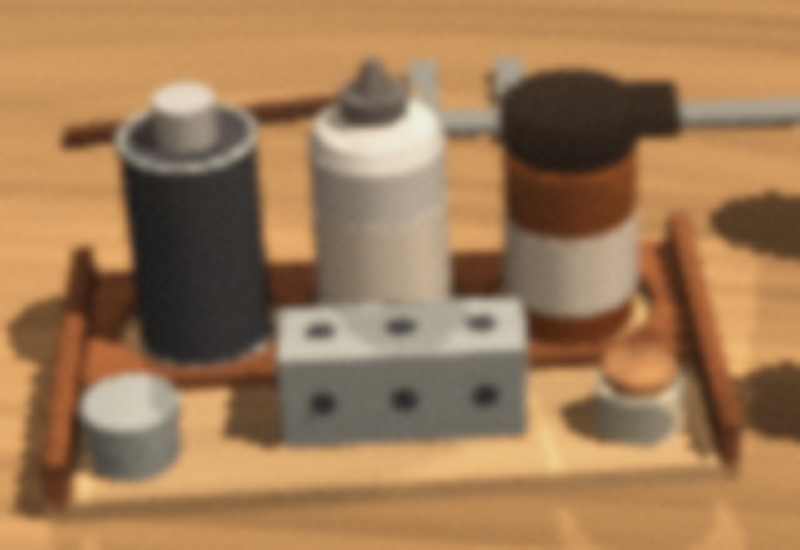

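```bash
cat >> fit.py <<'E'
print("----")
sc=lambda pts:C(205,190,5,pts); ss=lambda pts:C(455,225,5,pts)
def tri(a,b):
    A=np.zeros((3,3));B=np.zeros(3);
    for ff,(u,v) in((f,a),(g,b)):
        d=ray(ff,u,v);d/=np.linalg.norm(d);M=np.eye(3)-np.outer(d,d);A+=M;B+=M@ff["position"]
    X=np.linalg.solve(A,B)
    return X.round(4), (proj(f,X)[0]-a).round(1),(proj(g,X)[0]-b).round(1)
T=[("varn",(388,313),(572,103)),("gluetip",(540,265),(372,60)),("tincap",(680,238),(185,95)),
 ("blk+x+y? L far",(401,167),(525,362)),]
for n,a,b in T[:3]: print(n,*tri(cad([a])[0],sc([b])[0]))
# block top: top img left-up corner = scene right-front
for a,b in(((401,167),(527,342)),((571,129),(282,358)),((582,190-0),(279,310)),((410,228),(524,298))): print("blk",*tri(cad([a])[0],sc([b])[0]))
st=lambda a:C(90,170,4,[a])[0]
for a,b in(((66,97),(465,366)),((175,90),(290,363)),((195,465),(138,52)),((85,475),(288,50))): print("stk",*tri(st(a),ss([b])[0]))
E
python3 fit.py | sed -n '/----/,$p'
```

```text
----
varn [0.4687 0.0208 0.0911] [-0.1  0. ] [-0.1 -0. ]
gluetip [ 0.4841 -0.0432  0.112 ] [-0.2  0. ] [-0.2 -0. ]
tincap [ 0.4963 -0.1035  0.1024] [-0.1  0. ] [-0.1 -0. ]
blk [0.5429 0.0143 0.0445] [-0.2  0. ] [-0.3 -0. ]
blk [ 0.5589 -0.0624  0.0438] [-0.5  0.1] [-0.6 -0. ]
blk [ 0.531  -0.0679  0.0432] [ 0.3 -0.1] [0.4 0. ]
blk [0.5152 0.0102 0.0429] [ 0.1 -0. ] [0.1 0. ]
stk [0.6019 0.3624 0.0414] [0.4 0.1] [ 0.6 -0.1]
stk [0.6045 0.3141 0.0404] [0.3 0. ] [ 0.4 -0. ]
stk [0.4336 0.3    0.0387] [0.4 0. ] [ 0.4 -0.1]
stk [0.4303 0.3488 0.0404] [-0.4 -0. ] [-0.4  0.1]
```

```bash
cat >> h.py <<'E'
CONT=dict(varnish=(.4685,.0206),glue=(.4830,-.0433),tin=(.4964,-.1037))
CY=12.; TR=(.5074,-.3158); TY=4.
SL=dict(tin=0.08,glue=0.0,varnish=-0.08)
def slot(n):
    a=np.radians(TY); d=SL[n]; return TR[0]+d*np.cos(a),TR[1]+d*np.sin(a)
CO=[-90,0,CY+90]; TO=[-90,0,TY]
ZG=.053; ZT=ZG-.008+.0025
HI=.20
def st(msg=""):
    s=env.read_state(); print(msg,"t",round(s["clock"],2),"p",s["position"].round(4),"F",s["force"].round(1),"op",round(s["opening"],3)); return s
E
python3 - <<'E'
from h import *
for yaws in ((102,4),(-78,4),(-78,-176),(102,-176)):
  for n in CONT:
    x,y=CONT[n]; a=env.inverse_kinematics([x,y,.053],[-90,0,yaws[0]]); b=env.inverse_kinematics([*slot(n),.05],[-90,0,yaws[1]])
    print(yaws,n,None if a is None else np.round(a),None if b is None else np.round(b))
for y in(5,-175): print(np.round(env.inverse_kinematics([.5176,.3315,.06],[-90,0,y])))
print(env.inverse_kinematics([.537,-.0266,.021],[-90,0,101.6]))
E
```

```text
(102, 4) varnish [ 22.  19. -34.   0. -37. -10.] [-20.  24. -25.  -0. -41. -66.]
(102, 4) glue [ 14.  20. -31.   0. -38.  -2.] [-16.  29. -15.  -0. -45. -70.]
(102, 4) tin [  7.  22. -28.   0. -40.   5.] [-14.  35.  -5.  -0. -50. -72.]
(-78, 4) varnish [ 22.  19. -34.   0. -37. 170.] [-20.  24. -25.  -0. -41. -66.]
(-78, 4) glue None [-16.  29. -15.  -0. -45. -70.]
(-78, 4) tin [   7.   22.  -28.    0.  -40. -175.] [-14.  35.  -5.  -0. -50. -72.]
(-78, -176) varnish [ 22.  19. -34.   0. -37. 170.] [-20.  24. -25.   0. -41. 114.]
(-78, -176) glue None [-16.  29. -15.   0. -45. 110.]
(-78, -176) tin [   7.   22.  -28.    0.  -40. -175.] [-14.  35.  -5.   0. -50. 108.]
(102, -176) varnish [ 22.  19. -34.   0. -37. -10.] [-20.  24. -25.   0. -41. 114.]
(102, -176) glue [ 14.  20. -31.   0. -38.  -2.] [-16.  29. -15.   0. -45. 110.]
(102, -176) tin [  7.  22. -28.   0. -40.   5.] [-14.  35.  -5.   0. -50. 108.]
[  48.   30.  -12.   -0.  -48. -133.]
[ 48.  30. -12.   0. -48.  47.]
[ 1.44545931e+01  2.71722308e+01 -2.55644754e+01  2.54444375e-14
 -3.72632938e+01 -2.85459306e+00]
```

```bash
cat >> h.py <<'E'
def to_tray(n):
    x,y=CONT[n]
    env.gripper_to(.76)
    env.goto([x,y,HI],CO); env.move_straight([x,y,ZG],rate=.15,force_limit=8) and st("HIT")
    env.gripper_to(0.2,30); st("grip "+n)
    env.move_straight([x,y,HI],rate=.2); st("lift")
    X,Y=slot(n); env.goto([X,Y,HI],TO); 
    env.move_straight([X,Y,ZT+.012],rate=.2)
    h=env.move_straight([X,Y,ZT-.004],rate=.04,force_limit=3); st(f"down {h}")
    env.gripper_to(.76); st("rel")
    env.move_straight([X,Y,HI],rate=.25)
E
python3 - <<'E'
from h import *
to_tray("tin"); st()
f=env.grab_frame("top"); cv2.imwrite("pics/t1.png",f["image"]); f=env.grab_frame("scene"); cv2.imwrite("pics/s1.png",f["image"])
E
```

```text
grip tin t 6.26 p [ 0.4962 -0.1038  0.0533] F [-1.4 -1.4  3.6] op 0.523
lift t 7.14 p [ 0.4953 -0.1036  0.1985] F [ 0.2  0.7 -2. ] op 0.521
down True t 9.59 p [ 0.5881 -0.3099  0.0474] F [-0.8  1.4  3.2] op 0.521
rel t 10.28 p [ 0.5869 -0.3098  0.0459] F [ 1.4 -0.2  0.1] op 0.758
 t 11.05 p [ 0.5863 -0.3097  0.1984] F [-0.5  0.  -0.3] op 0.762
```

View pics/s1.png

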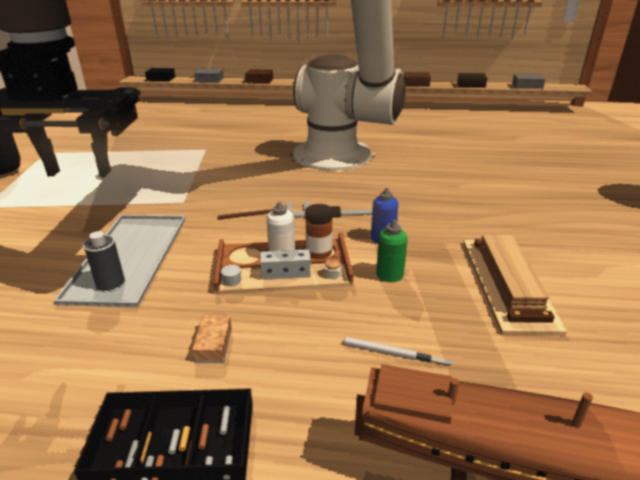

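View pics/t1.png

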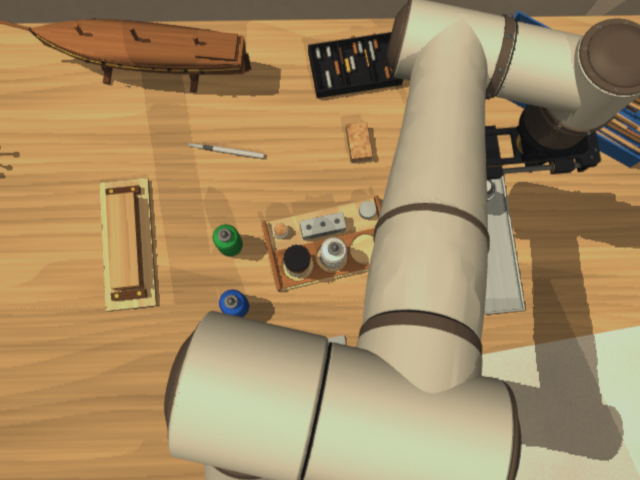

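The tin stands upright on the tray (scene pixel 105,265), and its well (245,257) is empty. The block and bystanders have not moved, so I'll continue with the other two.

```bash

python3 - <<'E'
from h import *
to_tray("glue"); to_tray("varnish")
env.goto([.537,-.0266,.30],[-90,0,101.6]); st()
f=env.grab_frame("top"); cv2.imwrite("pics/t2.png",f["image"]); f=env.grab_frame("scene"); cv2.imwrite("pics/s2.png",f["image"])
E
```

```text
grip glue t 14.13 p [ 0.483  -0.0433  0.0534] F [-1.6  0.5  3.7] op 0.519
lift t 15.02 p [ 0.4819 -0.0433  0.1986] F [ 0.5  0.3 -1.8] op 0.521
down True t 17.32 p [ 0.5082 -0.3157  0.0474] F [0.1 2.  3. ] op 0.521
rel t 18.01 p [ 0.5073 -0.3155  0.0467] F [ 0.6 -0.4  0.8] op 0.758
grip varnish t 21.91 p [0.4688 0.0207 0.0534] F [0.1 1.  1.7] op 0.523
lift t 22.79 p [0.4673 0.0204 0.1985] F [ 0.6  0.6 -1.9] op 0.523
down True t 25.31 p [ 0.4285 -0.3218  0.0475] F [0.4 0.5 2.3] op 0.518
rel t 26.0 p [ 0.4276 -0.3212  0.0468] F [1.  0.1 0.6] op 0.761
 t 28.02 p [ 0.5366 -0.0271  0.2988] F [ 0.  -0.   0.7] op 0.761
```

View pics/s2.png

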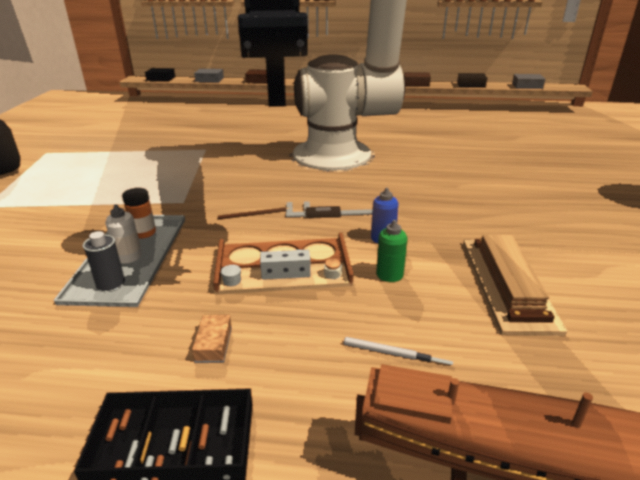

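View pics/t2.png

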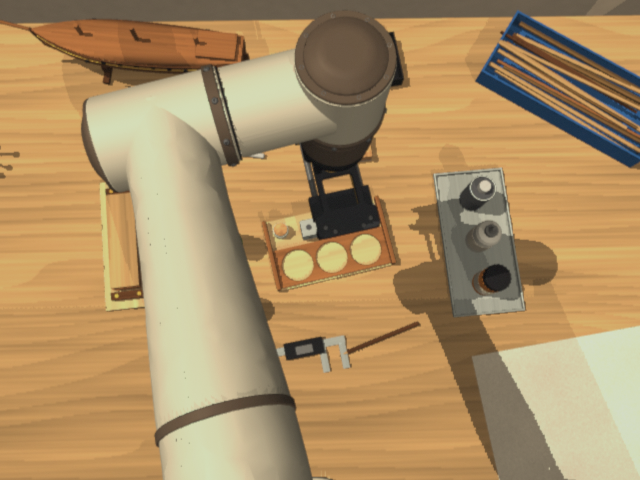

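All three stand on the tray (scene pixels 105,265; 123,238; 140,215) and the block is untouched at (285,263). Next is the block.

```bash

python3 - <<'E'
from h import *
x,y=.537,-.0266
env.gripper_to(.62)
env.move_straight([x,y,.06],rate=.2)
print(env.move_straight([x,y,.021],rate=.06,force_limit=6)); st("at block")
env.gripper_to(0.1,45); st("grip")
env.move_straight([x,y,.10],rate=.06); st("up")
env.move_straight([x,y,.22],rate=.2); st("lift")
X,Y=.5176,.3315
env.goto([X,Y,.22],[-90,0,-175]); 
env.move_straight([X,Y,.085],rate=.15); env.dwell(.3); st("pre")
f=env.grab_frame("top"); cv2.imwrite("pics/t3.png",f["image"]); f=env.grab_frame("scene"); cv2.imwrite("pics/s3.png",f["image"])
cv2.imwrite("pics/s3z.png",cv2.resize(f["image"][190:340,430:590],None,fx=4,fy=4))
E
```

```text
False
at block t 30.83 p [ 0.5372 -0.0266  0.021 ] F [0.7 0.5 0. ] op 0.622
grip t 31.39 p [ 0.5368 -0.0266  0.0212] F [-1.9  0.1  2.5] op 0.344
up t 32.86 p [ 0.5367 -0.0267  0.0995] F [-0.5  0.3 -6.1] op 0.34
lift t 33.61 p [ 0.5357 -0.0266  0.2184] F [-0.8 -0.7 -6.3] op 0.345
pre t 36.3 p [0.5178 0.3317 0.0857] F [-0.1 -0.2 -5.1] op 0.344
```

View pics/s3z.png

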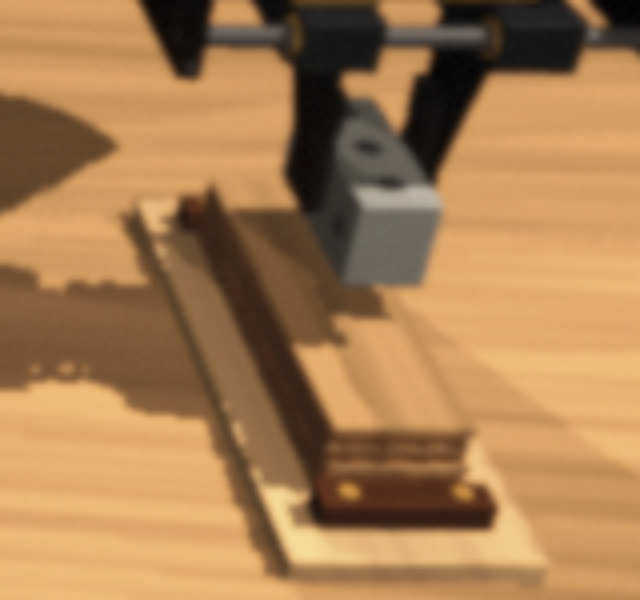

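View pics/s3.png

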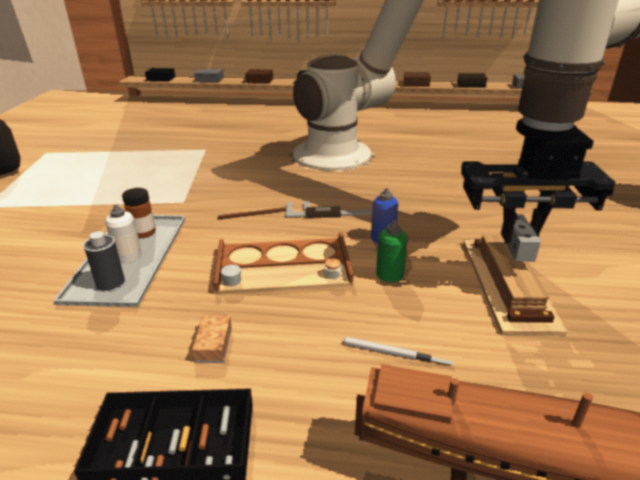

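```bash

python3 - <<'E'
from h import *; import pickle
g=pickle.load(open("scene0.pkl","rb"))
for a in((356,203),(441,205)): print(pix2z(g,430+a[0]/4,190+a[1]/4,.1087))
X,Y=.5176,.3315
a=np.radians(5); print(X+.04*np.cos(a),Y+.04*np.sin(a))
E
```

```text
[0.56169192 0.31793755 0.1087    ]
[0.55998177 0.34731522 0.1087    ]
0.5574477879236698 0.3349862297099063
```

The block's end face is within about 3 mm of where it should be, so I'll shift 2 mm in x and lower it until it touches.

```bash

python3 - <<'E'
from h import *
X,Y=.5156,.3320
env.move_straight([X,Y,.066],rate=.06); env.dwell(.2); st("pre")
h=env.move_straight([X,Y,.040],rate=.02,force_limit=3); s=st(f"contact {h}"); env.dwell(.3); st("rest")
f=env.grab_frame("scene"); cv2.imwrite("pics/s4z.png",cv2.resize(f["image"][190:340,430:590],None,fx=4,fy=4))
E
```

```text
pre t 37.07 p [0.5159 0.3322 0.0663] F [ 0.1  0.7 -5.6] op 0.343
contact True t 37.77 p [0.5156 0.332  0.0546] F [-1.4 -0.4  4.8] op 0.339
rest t 38.07 p [0.5156 0.332  0.0546] F [0.3 0.4 6.4] op 0.34
```

View pics/s4z.png

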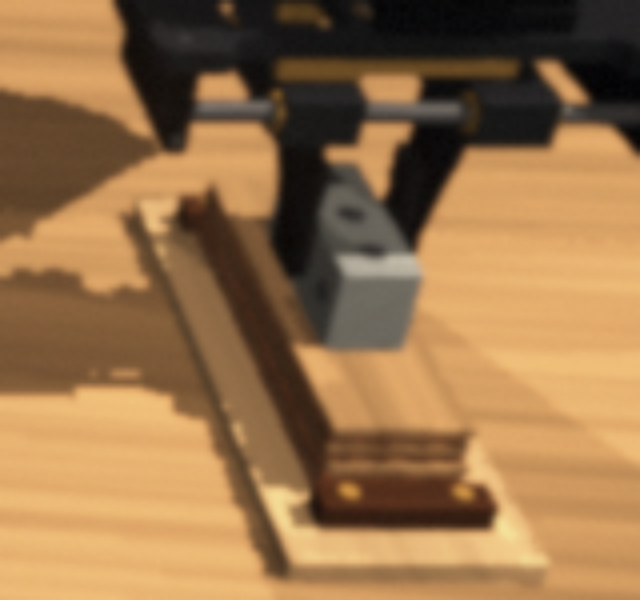

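Contact at TCP z 0.0546 (stack top about 0.042, which agrees with triangulation), with 6 N upward at rest. I'll release it and return the containers.

```bash
cat >> h.py <<'E'
def to_well(n):
    X,Y=slot(n); x,y=CONT[n]
    env.goto([X,Y,HI],TO); env.gripper_to(.76)
    env.move_straight([X,Y,ZT],rate=.15,force_limit=8) and st("HIT")
    env.gripper_to(0.2,30); st("grip "+n)
    env.move_straight([X,Y,HI],rate=.2); st("lift")
    env.goto([x,y,HI],CO); env.move_straight([x,y,ZG+.015],rate=.2)
    h=env.move_straight([x,y,ZG-.004],rate=.04,force_limit=3); st(f"down {h}")
    env.gripper_to(.76); st("rel")
    env.move_straight([x,y,HI],rate=.25)
E
python3 - <<'E'
from h import *
X,Y=.5156,.3320
env.gripper_to(.55); env.move_straight([X,Y,.09],rate=.1); env.move_straight([X,Y,HI],rate=.25)
f=env.grab_frame("scene"); cv2.imwrite("pics/s5z.png",cv2.resize(f["image"][190:340,430:590],None,fx=4,fy=4))
to_well("varnish")
f=env.grab_frame("scene"); cv2.imwrite("pics/s5.png",f["image"])
E
```

```text
grip varnish t 44.61 p [ 0.4278 -0.3215  0.0479] F [0.4 0.5 2. ] op 0.52
lift t 45.52 p [ 0.4266 -0.3207  0.1984] F [-0.1  0.  -2.6] op 0.52
down True t 48.05 p [0.4694 0.0209 0.0531] F [ 0.6 -0.   1.5] op 0.521
rel t 48.74 p [0.4682 0.0205 0.0527] F [-0.6 -0.2  0.4] op 0.761
```

View pics/s5.png

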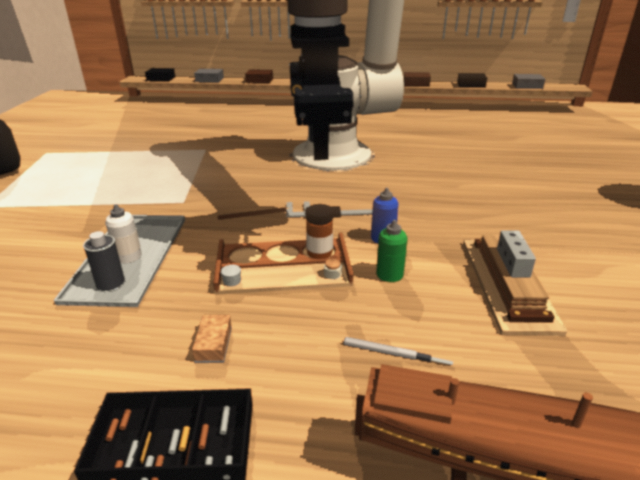

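The varnish is seated in its well (319,231), and it stopped at the same TCP z of 0.053 it was gripped at. The block lies on the stack (515,253).

```bash

python3 - <<'E'
from h import *; import pickle
to_well("glue"); to_well("tin")
env.goto([.173,-.6,.223],[-90,0,16]); env.dwell(.5); st()
for n in("top","scene"):
    f=env.grab_frame(n); pickle.dump(f,open(n+"6.pkl","wb")); cv2.imwrite(f"pics/{n}6.png",f["image"])
    o=pickle.load(open(n+"0.pkl","rb"))
    for t in("glue","varnish","tin","waxtin","pinpot","block"):
        print(n,t,[(r["xyz"].round(3) if hasattr(r["xyz"],"round") else np.round(r["xyz"],3),round(r["score"],2)) for r in env.search_frame(f,t)])
    if n=="top":
        d=np.hstack([cv2.resize(o["image"][180:320,90:400],None,fx=2.5,fy=2.5,interpolation=cv2.INTER_CUBIC)]);e=cv2.resize(f["image"][180:300,90:400],None,fx=2.5,fy=2.5,interpolation=cv2.INTER_CUBIC)
        cv2.imwrite("pics/cmp.png",np.vstack([d[:300],e]))
E
```

```text
grip glue t 52.7 p [ 0.5076 -0.3158  0.0479] F [-0.4  0.4  2.8] op 0.52
lift t 53.62 p [ 0.5064 -0.3153  0.1983] F [ 0.2  0.2 -2.4] op 0.516
down True t 55.92 p [ 0.4834 -0.0432  0.0528] F [ 0.4 -0.1  1.3] op 0.524
rel t 56.62 p [ 0.4826 -0.0434  0.0527] F [-0.8  0.2  0.6] op 0.759
grip tin t 60.38 p [ 0.5874 -0.3102  0.048 ] F [-1.3  1.2  2.7] op 0.518
lift t 61.29 p [ 0.5862 -0.3097  0.198 ] F [-0.2 -0.5 -2. ] op 0.522
down True t 63.75 p [ 0.4967 -0.1037  0.0528] F [-1.   0.2  1.7] op 0.517
rel t 64.44 p [ 0.4958 -0.1037  0.0522] F [-0.   0.5 -0. ] op 0.758
 t 67.81 p [ 0.1731 -0.6     0.223 ] F [-0.4  0.9 -0.6] op 0.762
top glue [(array([0.501, 0.137, 0.084]), 0.86), (array([0.393, 0.127, 0.075]), 0.82), (array([ 0.473, -0.039,  0.084]), 0.76)]
top varnish [(array([0.461, 0.021, 0.097]), 0.66)]
top tin [(array([ 0.5  , -0.317,  0.003]), 0.68), (array([ 0.487, -0.102,  0.087]), 0.61)]
top waxtin [(array([ 0.569, -0.115,  0.03 ]), 0.65)]
top pinpot [(array([0.528, 0.048, 0.035]), 0.63)]
top block [(array([0.513, 0.327, 0.08 ]), 0.84)]
scene glue [(array([ 0.5  , -0.038,  0.065]), 0.69), (array([0.53 , 0.143, 0.053]), 0.65), (array([0.491, 0.023, 0.065]), 0.65), (array([0.415, 0.122, 0.063]), 0.6)]
scene varnish [(array([0.488, 0.023, 0.063]), 0.69)]
scene tin [(array([ 0.518, -0.098,  0.064]), 0.72)]
scene waxtin [(array([ 0.577, -0.109,  0.029]), 0.72)]
scene pinpot [(array([0.54 , 0.046, 0.027]), 0.61)]
scene block [(array([0.535, 0.327, 0.075]), 0.81)]
```

View pics/cmp.png

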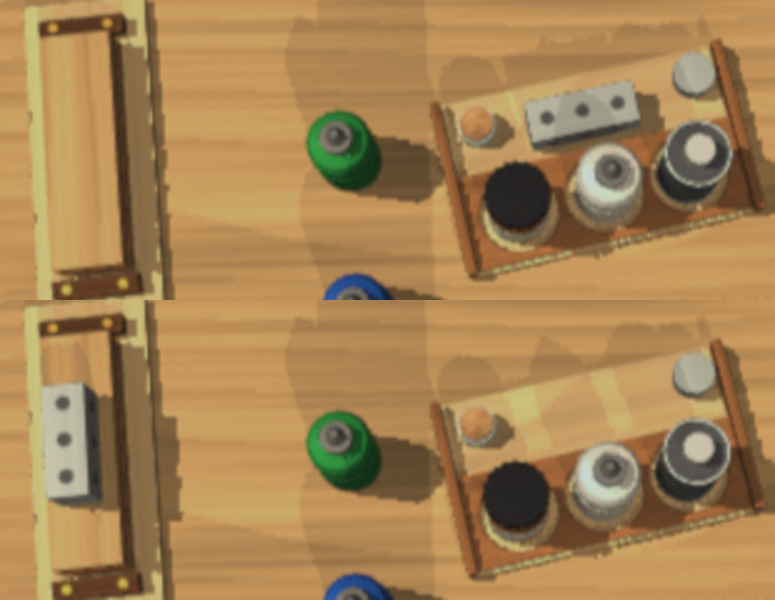

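View pics/scene6.png

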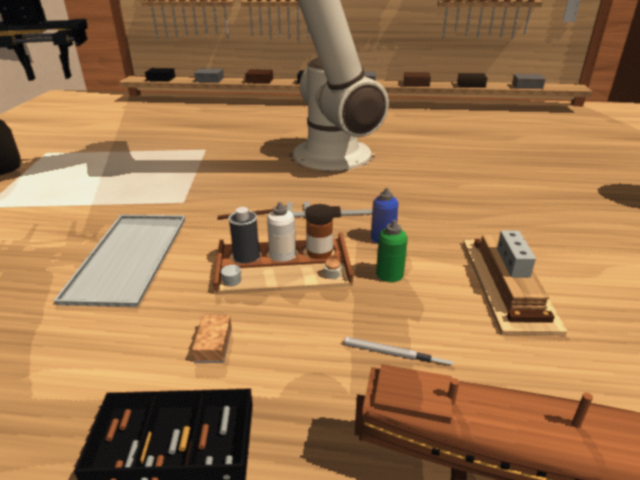

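The containers are back in their wells within about a pixel or two of the start, and the bystanders have not moved. One last check: the block's centre on the stack.

```bash

python3 - <<'E'
from h import *; import pickle
f=pickle.load(open("top6.pkl","rb"))
p=np.array([pix2z(f,90+a/2.5,180+(b-300)/2.5,.0776)[:2] for a,b in((42,385),(83,383),(87,498),(46,501))])
print(p.round(4),p.mean(0), np.degrees(np.arctan2(*(p[1]-p[2])[::-1])), "stack .5174 .331")
env.close_job()
E
```

```text
[[0.5555 0.3487]
 [0.5564 0.3204]
 [0.4752 0.3148]
 [0.4738 0.3426]] [0.51523553 0.33161402] 3.979903604635828 stack .5174 .331
the job is handed in; nothing more can be done
```

The job is handed in. I stood the tin, glue and varnish on the drip tray, lowered the block onto the stack, then put each container back in its own well. The clock read about 68 s of the allowed 138 s, and no verdict was reported.

- **Block:** it touched the stack at the height I had measured. I let go only once the wrist force had swung from about 6 N down to 6 N up. In the final picture its centre is about 2 mm from the stack's and its length within about 1° of the stack's.
- **Containers:** all three stand upright in their original wells. Each stopped at the height it was first gripped at, and in the before/after pictures they sit within a pixel or two of the start.
- **Bystanders:** the wax tin, pin pot and the blue and green look-alike bottles have not visibly moved. The arm is parked clear of everything.
- **Disagreements:** none that mattered. The trained networks gave two stray matches in the final pictures: the tray as "tin", and the varnish as "glue". The pictures contradicted both. Early on, my fit of the caddy's edges was about 8 mm off from the containers and block, so I used the two-camera positions of those instead.

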